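# Load the die holder, wind it shut, latch it and zero the counter

## Task

Get the die holder ready for a new stamping run: set every brass die from the granite slab flat and engraved face up in the holder's bed, wind the handwheel clockwise until the jaw is fully home against its stop, then drop the wire bail of the draw latch behind the keeper on the jaw and press the red lever over and down past centre until it lies flat. Also turn the counter's reset knob counter-clockwise back to its zero stop, at any time, and leave the other tools and jars where they are.

Things in the scene. Friction and masses are not known exactly. Their poses are not given: they have to be found in the camera images.
- bed (a point): Centre of the bed floor of the fixed aluminium die holder, 12 mm above the table. Its axes are 'the holder's': x = way the jaw closes (away from the robot), y left, z up. Base plate x -120..+90, y -202..+142 mm. Fixed rail: inner face x = +21 mm, top 38 mm above table. Jaw shut, the pocket is x -21..+21, y -78..+78 mm: four dies fit in a row along y. The jaw pushes dies short of the rail along.
- jaw (a joint): Travel of the brass jaw (152 mm wide, top 38 mm above table, 22 mm thick) in m: 0 = fully open (face at x = -66 mm from bed), 0.045 = against its stop (face at -21 mm). Driven only by the handwheel, 3 mm per rad; starts 0 to 7 mm from open. End walls of the bed (34 mm above table) stand only over x -19..+21 mm; before them the floor is open.
- wheel (a joint): Angle of the handwheel on the holder's right (-y), in rad, growing clockwise seen from above; about 15 when the jaw meets its stop. Vertical axis, friction about 0.05 N m; stays where it is left.
- wheel_hub (a point): Centre of the handwheel's top face (66 mm above the table); wheel 92 mm across, 10 mm thick.
- wheel_handle (a point): Point on the axis of the handwheel's red, upright, freely spinning handle (15 mm diameter, 67 to 99 mm above the table), 12 mm below its top and 38 mm from the hub axis. Grip it from above and carry it round in a circle.
- lever (a joint): Angle of the draw latch's lever, rad: 0 upright, negative leans to the holder's -x (to the keeper), positive falls to +x; 1.66 = down on its stop, flat, pointing +x. Range -0.6..1.66, starts -0.05..0.25. Stays where left (friction 0.08 N m). With the bail hooked it gets stiffer from about 0.6 on (a few N at the grip); dead centre is near 1.43, beyond it holds itself.
- lever_pivot (a point): Lever's hinge point on the holder's left side, hinge axis along the holder's y, 30 mm above the table.
- lever_grip (a point): Centre of the red grip at the lever's end, 40 mm from the pivot; grip 12 x 20 (along y) x 24 mm (along the lever, which ends 52 mm from the pivot).
- bail (a joint): Angle of the wire bail relative to the lever, rad. It hangs on the lever 12 mm from the pivot, is 52 mm long to its end bar and swings loosely. Elevation of the bail over the holder's -x direction = lever + bail. Range -2.1..1.6. Starts at its 1.6 stop, standing just past upright and leaning back from the keeper; tipped past upright to -x it falls. Its end bar springs outwards, 6 N per mm.
- bail_bar (a point): Middle of the bail's end bar: 6 mm diameter, 25 mm long, parallel to the holder's y. It has to go down behind the keeper, on its -x side. A red tab stands on it.
- bail_tab (a point): Point on the red tab that stands square on the bail's end bar, 24 mm from the bar and 10 mm below the tab's end; tab 13 mm (x) by 8 mm (y). With the bail level the tab points up; at the start, bail upright, it points to +x about 92 mm above the table. Gripped across y it turns between the fingers; the bail may also be pushed down from above.
- keeper (a point): Seat of the end bar behind the keeper on the jaw's ear (moves with the jaw): the bar's centre rests here when drawn tight, 23.5 mm above the table. Keeper: steel tongue 10 mm wide (y), 5 mm thick, just on the +x side, top 31 mm above table; the ear's flat top (20 mm) runs 31 mm further to -x. Jaw shut and lever at -0.25..0.2, the lowered bar lands 2 to 9 mm behind the seat.
- reset_knob (a joint): Reset knob's angle in rad: 0 = the zero stop, growing clockwise seen from above; turn it counter-clockwise to 0. Friction 0.04 N m; starts at 0.9 to 2.4.
- reset_knob_grip (a point): Point on the vertical axis of the black reset knob, at the height to grip (77 mm above table). Its bar grip is 38 x 14 mm, top at 84 mm; the point's axes turn with the knob, the bar lies along its x, white mark at -x. It sits 8 mm off the centre of the fixed blue impression counter, a box 90 x 80 x 40 mm. Counter and slab change sides between starts.
- die0: Loose brass die, block 30 x 26 x 18 mm (x, y, z), about 0.11 kg, with a dark raised disc on its top (engraved) face; origin at the centre of its underside. Starts face up on the fixed grey speckled granite slab (200 x 180 mm, top 20 mm above the table); three or all of the four dies are present.
- die1: Loose brass die, block 30 x 26 x 18 mm (x, y, z), about 0.11 kg, with a dark raised rectangle on its top (engraved) face; origin at the centre of its underside. Starts face up on the fixed grey speckled granite slab (200 x 180 mm, top 20 mm above the table); three or all of the four dies are present.
- die2: Loose brass die, block 30 x 26 x 18 mm (x, y, z), about 0.11 kg, with a dark raised cross on its top (engraved) face; origin at the centre of its underside. Starts face up on the fixed grey speckled granite slab (200 x 180 mm, top 20 mm above the table); three or all of the four dies are present.
- die3: Loose brass die, block 30 x 26 x 18 mm (x, y, z), about 0.11 kg, with a dark raised diamond on its top (engraved) face; origin at the centre of its underside. Starts face up on the fixed grey speckled granite slab (200 x 180 mm, top 20 mm above the table); three or all of the four dies are present.
- pliers: Bystander: red-handled pliers, about 160 mm long, 12 mm high, lying in front of the holder.
- ruler: Bystander: steel ruler 150 x 26 x 4 mm.
- stamp_handle: Bystander: wooden-handled brass stamping tool, about 180 mm long, 28 mm high, lying beyond the holder.
- polish_jar: Bystander: small jar, 54 mm diameter, 50 mm tall.
- weight: Bystander: brass weight with a knob, 48 mm diameter, 50 mm tall.
There are look-alikes about, which are no part of the job. What is shaped like the die1 but purple is not meant.

How it is judged:
By the outcome, as a careful person would: the job done as asked, in the order asked, and still so for the second after the job is handed in, with the robot touching nothing.
Of die0, die1, die2, die3 only 3 to 4 are there at a start; the rules pass over those that are not, and their reading is None.
At some moment in a run one of die0, die1, die2, die3 may be knocked a few centimetres aside while the robot is not near it.
Once in a run the grip may slacken for a moment while it holds something.
It also fails if it takes over 192 s, if anything falls off the work surface, if the arm or the gripper's body presses on something with over 40 N, if the wrist force passes 120 N, or if a joint passes its speed limit or range.

## Robot

A 7-joint arm with a two-finger parallel gripper is mounted at the origin on the work surface. World frame = base frame: x ahead of the robot, y to its left, z up, the work surface at z = 0. Lengths are in m, angles in rad, forces in N, time in s.
With the tool pointing down it reaches from about 0.35 to 0.775 m from the base axis. Payload 3.1 kg.
Tool frame: the origin (TCP) lies at the very end of the fingers, on their centre line; the grasp point (between the pads) lies 19 mm behind it; z points along the fingers, y is the line along which they close (so a half turn about z gives the same grasp; the last joint's range is limited). The gripper opens to 85 mm and grips with 20 to 120 N. Pads are 22 mm wide; open, the fingers measure 114 mm over their backs; the gripper's body (76 mm by 85 mm) begins 54 mm behind the grasp point. The pads swing forward as they close: fully open they stand 13 mm farther back than shut.
Start: joints at [-1.148, 0.311, 0.014, 1.512, -0.004, 1.319, -0.027], TCP at [0.247, 0.492, 0.231] pointing down, gripper open.
Joint ranges: [-2.7, 2.7], [-0.3, 1.91], [-1.27, 1.3], [0.12, 2.57], [-1.44, 4.58], [0.2, 2.03], [-3.05, 3.05]. Speed limits (rad/s): [2.79, 2.79, 3.14, 3.14, 3.14, 3.14, 3.14].

## Interface

Orientations are given as a 3x3 rotation matrix whose columns are the frame's x, y, z axes.
In Python, from bench import manip gives the robot as it stands. The module is installed in compiled form; this text tells all that it offers.
- The arm moves only by the tool carry_out, never from a script. Its argument "commands" is a list that holds one entry, the list of rows, each a list of 4 numbers: the shift along the tool's x, y, z in units of 30 mm (1.0 is 30 mm), then the turn about the tool's z in units of 10 degrees (1.0 is 10 degrees). In form: [[[tx, ty, tz, yaw], ...]]. A call has 1 to 10 rows; each row is the pose to reach, as a shift and turn from the pose commanded when the call began, along the tool's axes at that moment; what a row does not reach only later rows make up. A row lasts 1/8 s, in which the tool goes at most 62.5 mm and 10.7 degrees, less where a joint would pass 70% of its speed; a pose out of reach is approached as far as the arm can. A call with a gripper value outside its range is refused whole. "jaw" is the opening, from 0 (shut) to 1 (fully open), set as the call begins (left out, the last holds). The fingers move at their own pace and stop on an object; the grip force is fixed at half the most. Time passes only in rows, so rows that repeat a pose let the fingers close. It gives the time, the measured TCP pose, the force, the opening and the grip force at its end, in the units of the state.
- manip.state(): the state, without advancing time (a new reading comes with each control period).
- manip.read_camera(name): name is "scene" or "top" or "wrist"; returns the picture (400x640x3 uint8, red, green, blue); there is no depth.
- manip.get_calibration(name): a dict with "K" (3x3 intrinsics, pixels), "dist_coeffs" ([k1, k2, p1, p2, k3] as OpenCV has them; the pictures are not rectified), "extrinsics" (4x4, takes a point from camera to world coordinates). Camera axes: x right, y up, looking along -z (the intrinsics and any distortion apply to the point x, -y, -z); pixel columns grow to the right and rows downward; lengths in m; the calibration is good to about 2 mm. A picture is of the moment at which its call begins: read the wrist's pose just before it. get_calibration takes no time and is no camera call; for the wrist camera it gives the pose at the moment of the call.
- manip.finish_job(): hands the job in; it is judged then, once.
The state is a dict: "clock": time; "joints": joint angles; "joint_vel": joint speeds; "tau": joint torques, N m; "eef_pos": TCP position; "tcp_rot": TCP orientation; "force": force on the tool from outside, world axes, zero at the start; "ft_torque": the same for the moment, N m; "grip_width": finger opening in m; "grip_force": force on a finger pad.
Only numpy, scipy, OpenCV 4.12 (cv2) and the standard library are available. Lean on these libraries where they do the work, as an engineer would, in place of code of your own. Each camera call takes 0.05 s, during which the arm holds its last target. There are 200 camera calls.

## Working session

There is one attempt and no reset: what is moved stays moved. The work goes in short steps, Python scripts to look and compute and a tool call to move; the robot and the scene stay as the last step left them, time stands still between calls to the robot, and variables do not carry over. Pictures are saved under pics/ and viewed, at most 14 in all, crops included, and the job is handed in when it is done.

Besides the shell and the picture viewer there is one more tool, called as name(argument=value, ...) on one line, values as JSON. carry_out: Moves the arm, as the interface text tells. Its arguments: {"type":"object","properties":{"commands":{"type":"array","items":{"type":"array","items":{"type":"array","items":{"type":"number"}}}},"jaw":{"type":"number"}},"required":["commands"]}

```bash
mkdir -p pics; cat > h.py <<'E'
import numpy as np, cv2, json
from bench import manip
def snap(cam,name):
    c=manip.get_calibration(cam); im=manip.read_camera(cam)
    cv2.imwrite(f'pics/{name}.png',cv2.cvtColor(im,cv2.COLOR_RGB2BGR))
    json.dump({k:np.array(c[k]).tolist() for k in c if k in('K','dist_coeffs','extrinsics')},open(f'pics/{name}.json','w'))
    return im,c
def load(name):
    c=json.load(open(f'pics/{name}.json')); return {k:np.array(v) for k,v in c.items()}
def ray(c,uv):
    p=cv2.undistortPoints(np.array([[uv]],float),np.array(c['K'],float),np.array(c['dist_coeffs'],float))[0,0]
    E=np.array(c['extrinsics']); d=E[:3,:3]@np.array([p[0],-p[1],-1.]); return E[:3,3],d/np.linalg.norm(d)
def at_z(c,uv,z):
    o,d=ray(c,uv); return o+d*(z-o[2])/d[2]
def tri(obs):
    A=np.zeros((3,3));b=np.zeros(3)
    for c,uv in obs:
        o,d=ray(c,uv);P=np.eye(3)-np.outer(d,d);A+=P;b+=P@o
    x=np.linalg.solve(A,b); return x,[np.linalg.norm(np.cross(x-ray(c,uv)[0],ray(c,uv)[1])) for c,uv in obs]
def proj(c,X):
    E=np.linalg.inv(np.array(c['extrinsics'])); p=E[:3,:3]@np.array(X,float)+E[:3,3]
    q=np.array([[p[0],-p[1],-p[2]]]); return cv2.projectPoints(q,np.zeros(3),np.zeros(3),np.array(c['K'],float),np.array(c['dist_coeffs'],float))[0].ravel()
def mv(target,yawdeg=0):
    "shift in tool units to reach world target + tcp"
    s=manip.state(); R=np.array(s['tcp_rot']); return (R.T@(np.array(target)-np.array(s['eef_pos'])))/0.03
E
python3 - <<'E'
from h import *
np.set_printoptions(precision=4,suppress=True)
for c in('scene','top'):
    im,k=snap(c,c+'0'); print(c,np.array(k['K'])[0],np.array(k['extrinsics'])[:3])
s=manip.state();print(s)
E
```

```text
scene [419.5854   0.     324.3162] [[ 0.2777 -0.8174  0.5046  1.0425]
 [ 0.9607  0.2389 -0.1417 -0.1495]
 [-0.0047  0.5241  0.8516  0.9326]]
top [448.6194   0.     324.7268] [[ 0.0213  0.9952 -0.0959  0.4368]
 [-0.9998  0.0207 -0.0073  0.0045]
 [-0.0053  0.096   0.9954  1.1533]]
{'clock': 0.1, 'joints': array([-1.1477,  0.3117,  0.0139,  1.5129, -0.0044,  1.3192, -0.0272]), 'joint_vel': array([-0.0009, -0.0006,  0.0002, -0.0035, -0.0002,  0.0018, -0.0007]), 'tau': array([  0.0006, -38.085 ,   0.1466, -23.1239,   0.0123,   0.0081,
         0.    ]), 'eef_pos': array([0.2462, 0.4911, 0.2303]), 'tcp_rot': array([[-0.894 ,  0.4482, -0.0009],
       [ 0.4482,  0.894 , -0.0019],
       [-0.0001, -0.0021, -1.    ]]), 'force': array([ 0.5065, -0.509 ,  0.3919]), 'ft_torque': array([0.007 , 0.0199, 0.0156]), 'grip_force': 0.0, 'grip_width': 0.08515245641654332}
```

View both.

View pics/top0.png

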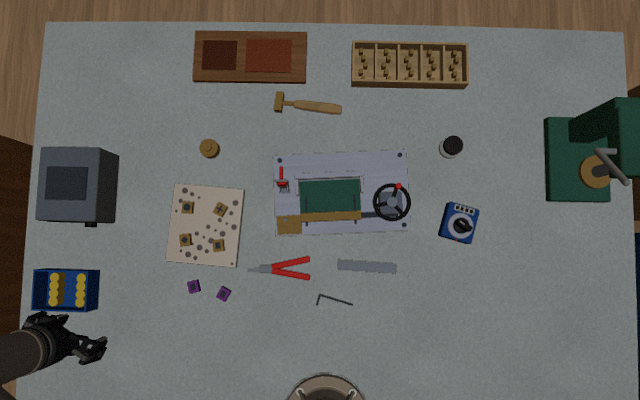

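View pics/scene0.png

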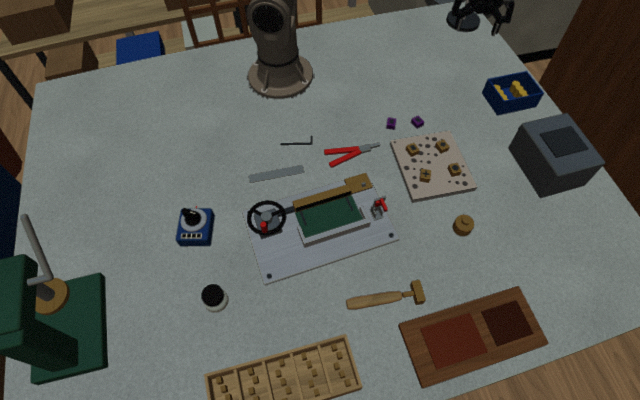

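```bash
python3 - <<'E'
from h import *
np.set_printoptions(precision=4,suppress=True)
c=load('top0')
for n,uv,z in [('slab',(205,225),.02),('bed',(331,195),.012),('counter',(460,223),.06),('hub',(392,202),.066),('lever',(282,180),.07),('BL',(278,236),0.01),('TL',(278,155),0.01),('TR',(408,153),0.01),('BR',(412,233),0.01)]:
    print(n,at_z(c,uv,z))
w=manip.get_calibration('wrist'); s=manip.state()
R=np.array(s['tcp_rot']);E=np.array(w['extrinsics'])
print('wrist K',np.array(w['K']),w['dist_coeffs']); print('cam in tool',R.T@(E[:3,3]-s['eef_pos']),R.T@E[:3,:3])
a=cv2.resize(cv2.imread('pics/top0.png')[135:285,150:490],None,fx=2.35,fy=2.35,interpolation=cv2.INTER_CUBIC); cv2.imwrite('pics/tc.png',a)
print('move to',mv([.50,.27,.34]))
E
```

```text
slab [0.471  0.3148 0.02  ]
bed [ 0.5549 -0.003   0.012 ]
counter [ 0.4877 -0.3191  0.06  ]
hub [ 0.5352 -0.1515  0.066 ]
lever [0.5831 0.1175 0.07  ]
BL [0.4475 0.1296 0.01  ]
TL [0.6563 0.1361 0.01  ]
TR [ 0.6685 -0.2002  0.01  ]
BR [ 0.4622 -0.211   0.01  ]
wrist K [[302.9736   0.     315.1091]
 [  0.     302.9736 192.5982]
 [  0.       0.       1.    ]] [-0.0203  0.      0.      0.      0.    ]
cam in tool [ 0.0756  0.0006 -0.1437] [[-0.0001  0.9565  0.2917]
 [ 1.      0.0003 -0.0003]
 [-0.0004  0.2917 -0.9565]]
move to [-10.8658  -2.8045  -3.6496]
```

View pics/tc.png

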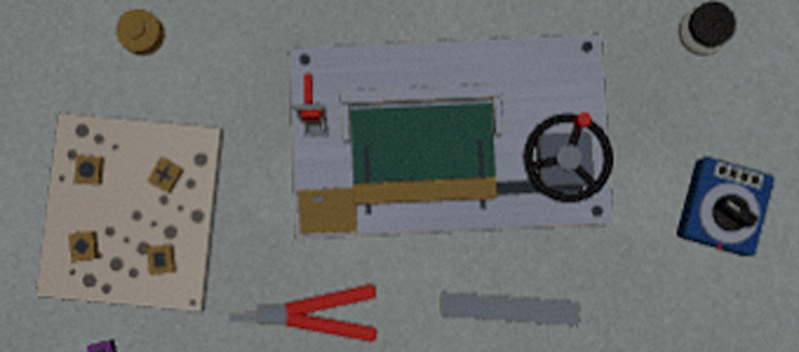

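```bash
python3 - <<'E'
from h import *
np.set_printoptions(precision=3,suppress=True)
print(mv([.52,.25,.20]))
E
```

```text
[-11.76   -3.092   1.018]
```

carry_out(commands=[[[-2,-0.5,0.2,1],[-4,-1,0.4,2],[-6,-1.5,0.6,3],[-8,-2,0.8,4],[-10,-2.5,1,5],[-11.76,-3.1,1,6.1],[-11.76,-3.1,1,6.1],[-11.76,-3.1,1,6.1]]], jaw=1)

```text
clock: 1.1
eef_pos: [0.5196, 0.2508, 0.2007]
tcp_rot: [[-0.042, 0.999, -0.002], [0.999, 0.042, 0.0], [0.0, -0.002, -1.0]]
force: [-0.2, 1.1, -0.5]
grip_width: 0.0853
grip_force: 0.0
```

```bash
python3 - <<'E'
from h import *
np.set_printoptions(precision=3,suppress=True)
snap('wrist','w1'); s=manip.state(); print(s['clock'],s['eef_pos'],s['tcp_rot'],s['joints'])
print(mv([.52,.05,.20]))
E
```

```text
1.15 [0.519 0.252 0.201] [[-0.044  0.999 -0.002]
 [ 0.999  0.044  0.001]
 [ 0.001 -0.002 -1.   ]] [-0.738  0.395  0.359  1.495 -0.143  1.278 -0.319]
[-6.722 -0.264  0.021]
```

View pics/w1.png

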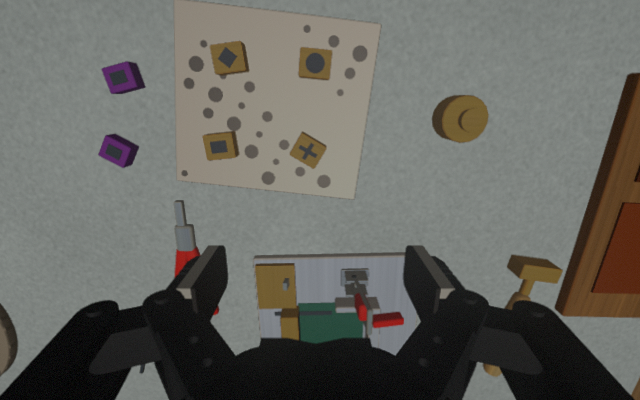

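carry_out(commands=[[[-2,0,0,0],[-4.3,0,0,0],[-4.3,0,0,0],[-4.3,0,0,0]]])

```text
clock: 1.65
eef_pos: [0.525, 0.123, 0.2014]
tcp_rot: [[-0.043, 0.999, -0.0], [0.999, 0.043, 0.002], [0.002, -0.0, -1.0]]
force: [0.7, 0.2, 0.3]
grip_width: 0.0852
grip_force: 0.0
```

```bash
python3 - <<'E'
from h import *
snap('wrist','w2'); print(manip.state()['eef_pos'])
E
```

```text
[0.52485706 0.1243556  0.20128036]
```

carry_out(commands=[[[-2,0,0,0],[-4,0,0,0],[-6,0,0,0],[-6,0,0,0],[-6,0,0,0]]])

```text
clock: 2.33
eef_pos: [0.5335, -0.0552, 0.201]
tcp_rot: [[-0.045, 0.999, -0.0], [0.999, 0.045, 0.002], [0.002, -0.0, -1.0]]
force: [-0.8, 0.2, -0.1]
grip_width: 0.0851
grip_force: 0.0
```

```bash
python3 - <<'E'
from h import *
snap('wrist','w3'); print(manip.state()['eef_pos'])
E
```

```text
[ 0.53348284 -0.05451984  0.20091594]
```

carry_out(commands=[[[-2,0,0,0],[-4,0,0,0],[-6,0,0,0],[-8,0,0,0],[-9,0,0,0],[-9,0,0,0],[-9,0,0,0]]])

```text
clock: 3.25
eef_pos: [0.546, -0.3245, 0.2007]
tcp_rot: [[-0.046, 0.999, 0.0], [0.999, 0.046, 0.003], [0.003, 0.0, -1.0]]
force: [0.0, 0.7, -1.1]
grip_width: 0.0856
grip_force: 0.0
```

```bash
python3 - <<'E'
from h import *
snap('wrist','w4'); print(manip.state()['eef_pos'])
ims=[cv2.imread(f'pics/w{i}.png')[0:290] for i in(3,4)]
cv2.imwrite('pics/c34.png',np.vstack(ims))
a=cv2.resize(cv2.imread('pics/w1.png')[30:180,200:340],None,fx=4,fy=4,interpolation=cv2.INTER_CUBIC);cv2.imwrite('pics/d1.png',a)
E
```

```text
[ 0.5460028  -0.3243131   0.20089195]
```

View pics/c34.png

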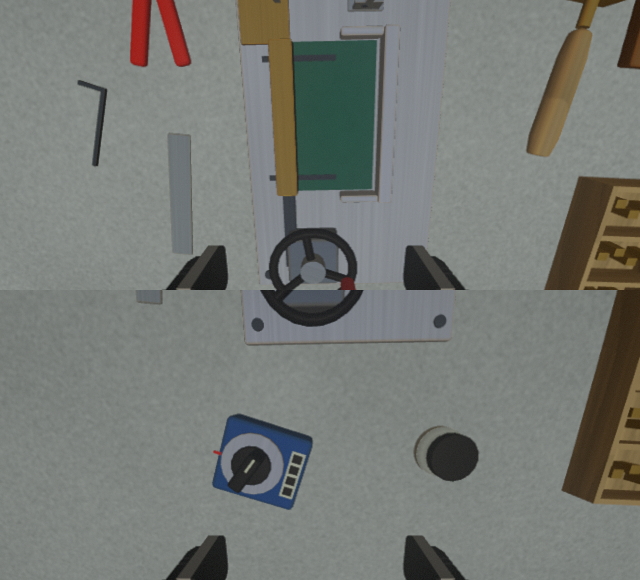

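```bash
python3 - <<'E'
from h import *
def z(n,r,w,h,f): 
    x,y=r; return cv2.resize(cv2.imread(f'pics/{n}.png')[y:y+h,x:x+w],(w*f,h*f),interpolation=cv2.INTER_CUBIC)
A=np.vstack([z('w1',(200,30),140,75,3),z('w1',(200,105),140,75,3)])   #420x450
B=z('w4',(195,115),126,100,3)  #378x300
C=z('w2',(240,0),126,50,3)
r=np.vstack([B,C]) 
cv2.imwrite('pics/comp.png',np.hstack([A,r]))
E
```

```text
(no output)
```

View pics/comp.png

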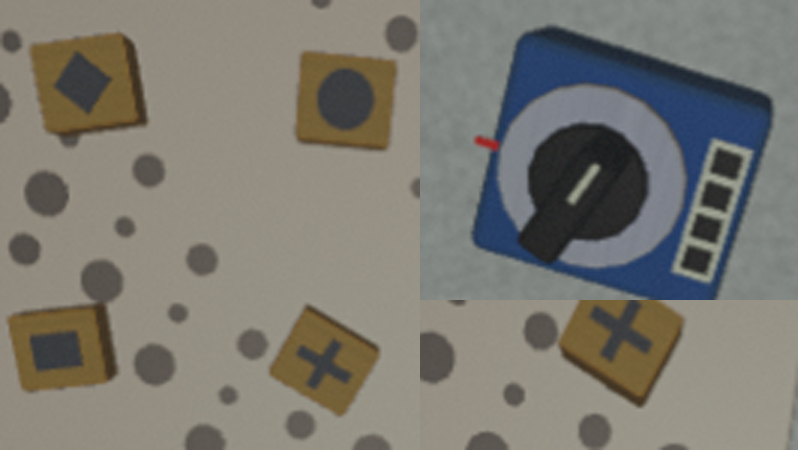

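```bash
python3 - <<'E'
from h import *
np.set_printoptions(precision=4,suppress=True)
c=load('w4');t=load('top0')
P=lambda x,y:(195+(x-420)/3,115+y/3)
a=at_z(c,P(538,247),.084);b=at_z(c,P(617,137),.084);print('ends',a,b,(a+b)/2,np.linalg.norm(a-b),np.degrees(np.arctan2(*(b-a)[1::-1])))
for z in(.04,.05,.06,.07):
    l=at_z(c,P(497,170),z);r=at_z(c,P(686,170),z);print(z,'dial',at_z(c,P(591,176),z),r[0]-l[0],'black',at_z(c,P(588,181),z))
print('top knob',at_z(t,(150+738/2.35,135+212/2.35),.07))
m0=at_z(c,P(572,200),.084);m1=at_z(c,P(596,167),.084);print('mark',m0,m1,np.degrees(np.arctan2(*(m1-m0)[1::-1])))
# box corners z=.04
for p in[(525,30),(770,100),(715,300),(474,245)]: print(at_z(c,P(*p),.04))
print(manip.state()['joints'])
E
```

```text
ends [ 0.4728 -0.3358  0.084 ] [ 0.4967 -0.3011  0.084 ] [ 0.4847 -0.3184  0.084 ] 0.042165083778910255 55.31732180271034
0.04 dial [ 0.4801 -0.3238  0.04  ] 0.06491211812871384 black [ 0.4791 -0.3256  0.04  ]
0.05 dial [ 0.4822 -0.3214  0.05  ] 0.0627808987288952 black [ 0.4811 -0.3231  0.05  ]
0.06 dial [ 0.4842 -0.3189  0.06  ] 0.06064967932907639 black [ 0.4832 -0.3206  0.06  ]
0.07 dial [ 0.4862 -0.3165  0.07  ] 0.05851845992925764 black [ 0.4852 -0.3181  0.07  ]
top knob [ 0.4821 -0.326   0.07  ]
mark [ 0.4833 -0.3206  0.084 ] [ 0.4905 -0.3103  0.084 ] 55.00755704334811
[ 0.459  -0.2755  0.04  ]
[ 0.5405 -0.2949  0.04  ]
[ 0.5239 -0.3674  0.04  ]
[ 0.4385 -0.3507  0.04  ]
[ 0.165   0.5448  0.5585  1.3196 -0.2873  1.3575  0.7654]
```

```bash
python3 - <<'E'
from h import *
np.set_printoptions(precision=3,suppress=True)
print(mv([.4838,-.320,.062])); R=np.array(manip.state()['tcp_rot']);print(R)
E
```

```text
[ 0.228 -2.067  4.629]
[[-0.047  0.999  0.   ]
 [ 0.999  0.047  0.003]
 [ 0.003  0.001 -1.   ]]
```

carry_out(commands=[[[0.1,-1,1,1],[0.2,-2.07,2,2],[0.23,-2.07,2.6,3],[0.23,-2.07,2.8,3.75],[0.23,-2.07,3.4,3.75],[0.23,-2.07,4,3.75],[0.23,-2.07,4.6,3.75],[0.23,-2.07,4.6,3.75]]], jaw=0.5)

```text
clock: 4.3
eef_pos: [0.4806, -0.3226, 0.0611]
tcp_rot: [[0.575, 0.818, -0.004], [0.818, -0.575, 0.003], [-0.0, -0.004, -1.0]]
force: [-0.1, -0.3, 0.3]
grip_width: 0.042
grip_force: 0.0
```

carry_out(commands=[[[0,0,0,0],[0,0,0,0],[0,0,0,0],[0,0,0,0],[0,0,0,0]]], jaw=0)

```text
clock: 4.92
eef_pos: [0.482, -0.3242, 0.0642]
tcp_rot: [[0.575, 0.818, 0.001], [0.818, -0.575, -0.001], [0.0, 0.001, -1.0]]
force: [-2.0, 0.2, 4.7]
grip_width: 0.013
grip_force: 60.5
```

carry_out(commands=[[[0,0,0,-1],[0,0,0,-2],[0,0,0,-3],[0,0,0,-4],[0,0,0,-5],[0,0,0,-6],[0,0,0,-7],[0,0,0,-8],[0,0,0,-9],[0,0,0,-9]]])

```text
clock: 6.18
eef_pos: [0.4818, -0.3241, 0.0642]
tcp_rot: [[-0.818, 0.576, 0.001], [0.576, 0.818, 0.0], [-0.001, 0.0, -1.0]]
force: [-2.7, 1.1, 7.1]
grip_width: 0.0124
grip_force: 60.5
```

carry_out(commands=[[[0,0,0,-0.5],[0,0,0,-1],[0,0,0,-1.5],[0,0,0,-1.9],[0,0,0,-1.9],[0,0,0,-1.9]]])

```text
clock: 6.92
eef_pos: [0.4818, -0.3242, 0.0642]
tcp_rot: [[-0.96, 0.279, 0.0], [0.279, 0.96, -0.0], [-0.001, -0.0, -1.0]]
force: [-2.9, 1.1, 6.1]
grip_width: 0.0131
grip_force: 60.5
```

```bash
python3 - <<'E'
from h import *
np.set_printoptions(precision=3,suppress=True)
s=manip.state();R=s['tcp_rot'];print(s['ft_torque'],np.degrees(np.arctan2(R[1,0],R[0,0])),s['joints'])
E
```

```text
[0.248 0.565 0.046] 163.78474948294453 [ 0.409  0.519  0.215  1.653 -0.127  0.983  1.955]
```

carry_out(commands=[[[0,0,0,-0.3],[0,0,0,-0.6],[0,0,0,-0.6]]])

```text
clock: 7.3
eef_pos: [0.4817, -0.3242, 0.0642]
tcp_rot: [[-0.982, 0.187, 0.002], [0.187, 0.982, 0.002], [-0.002, 0.002, -1.0]]
force: [-2.1, 1.7, 5.9]
grip_width: 0.0124
grip_force: 81.7
```

```bash
python3 - <<'E'
from h import *
np.set_printoptions(precision=3,suppress=True)
s=manip.state();R=s['tcp_rot'];print(s['ft_torque'],np.degrees(np.arctan2(R[1,0],R[0,0])))
E
```

```text
[ 0.423  0.465 -2.004] 169.2451491093443
```

carry_out(commands=[[[0,0,0,0],[0,0,0,0],[0,0,-1,0],[0,0,-2,0],[0,0,-3,0]]], jaw=0.6)

```text
clock: 7.92
eef_pos: [0.4819, -0.3235, 0.1538]
tcp_rot: [[-0.985, 0.175, -0.001], [0.175, 0.985, 0.0], [0.001, -0.0, -1.0]]
force: [-0.6, -0.1, -0.6]
grip_width: 0.0512
grip_force: 0.0
```

```bash
python3 - <<'E'
from h import *
np.set_printoptions(precision=4,suppress=True)
snap('wrist','w5')
u=proj(load('w2'),[.583,.1175,.06]);print(u)
x,y=int(u[0])-60,max(0,int(u[1])-75); print(x,y)
def z(n,r,w,h,f): 
    x,y=r; return cv2.resize(cv2.imread(f'pics/{n}.png')[y:y+h,x:x+w],(w*f,h*f),interpolation=cv2.INTER_CUBIC)
cv2.imwrite('pics/comp2.png',np.hstack([z('w3',(235,0),200,300,2)[:600],z('w2',(x,y),130,200,3)[:600]]))
c=load('w1');P=lambda X,Y:(200+X/3,30+Y/3)
for n,m in[('die3 diamond',(83,83)),('die0 disc',(346,99)),('die1 rect',(56,351)),('die2 cross',(324,365))]: print(n,at_z(c,P(*m),.038))
E
```

```text
[374.7209 189.6182]
314 114
die3 diamond [0.4321 0.3614 0.038 ]
die0 disc [0.5143 0.36   0.038 ]
die1 rect [0.4197 0.2771 0.038 ]
die2 cross [0.5103 0.2761 0.038 ]
```

View pics/comp2.png

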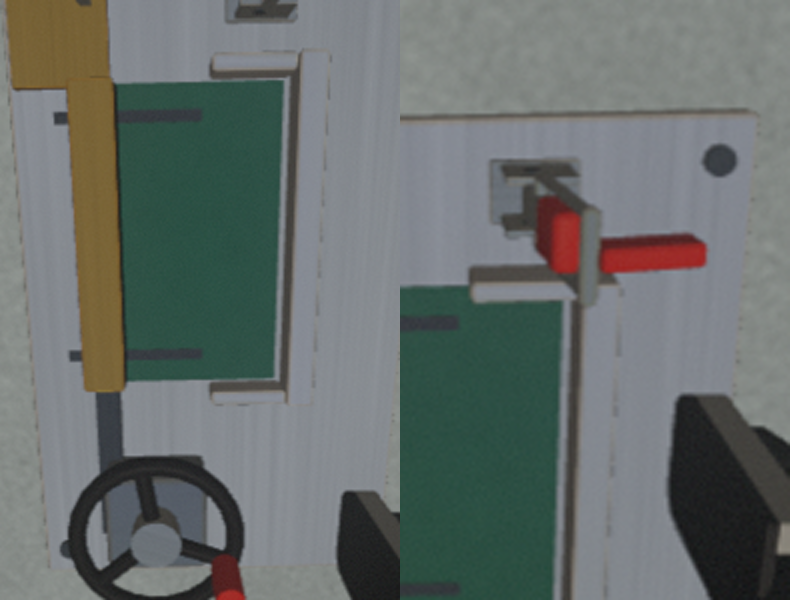

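```bash
python3 - <<'E'
from h import *
np.set_printoptions(precision=4,suppress=True)
c=load('w3');Q=lambda X,Y:(235+X/2,Y/2)
c2=load('w2');P=lambda X,Y:(314+(X-400)/3,114+Y/3)
for n,p,z in[('railbase',(287,80),.012),('railbase',(277,378),.012),('railtop',(299,80),.038),('railtop',(289,380),.038),('wallL in top',(213,70),.034),('wallR in top',(213,384),.034),('greenTL',(113,83),.012),('greenBR',(275,380),.012),('jaw face top',(112,78),.038),('jaw face top',(124,388),.038),('jaw back',(68,78),.038),('hub',(156,541),.066),('handle top',(229,597),.099)]: print(n,at_z(c,Q(*p),z))
print('hub tri w3,top',tri([(c,Q(156,541)),(load('top0'),(150+569/2.35,135+157/2.35))]))
print('handle tri',tri([(c,Q(229,597)),(load('top0'),(150+584/2.35,135+121/2.35))]))
for n,p,z in[('plate TR',(752,112),.012),('grip top end',(565,270),.08),('bail bar L',(585,212),.085),('bail bar R',(588,300),.085),('tab end',(705,248),.09),('bracket',(490,158),.012),('bracket2',(578,158),.012),('bracket3',(492,222),.012),('railtop corner out',(620,285),.038)]: print(n,at_z(c2,P(*p),z))
w1=load('w1');w4=load('w4');print('plate',at_z(w1,(254,256),.012),at_z(w4,(246,55),.012),at_z(w4,(450,50),.012))
E
```

```text
railbase [0.59   0.0817 0.012 ]
railbase [ 0.6004 -0.0733  0.012 ]
railtop [0.5908 0.0771 0.038 ]
railtop [ 0.6013 -0.0668  0.038 ]
wallL in top [0.5512 0.0802 0.034 ]
wallR in top [ 0.5618 -0.072   0.034 ]
greenTL [0.5031 0.0763 0.012 ]
greenBR [ 0.5994 -0.0745  0.012 ]
jaw face top [0.5046 0.074  0.038 ]
jaw face top [ 0.5144 -0.0752  0.038 ]
jaw back [0.4844 0.0731 0.038 ]
hub [ 0.5348 -0.1493  0.066 ]
handle top [ 0.5701 -0.1579  0.099 ]
hub tri w3,top (array([ 0.5355, -0.1523,  0.0612]), [np.float64(0.0006515196176359459), np.float64(0.0006515196176360093)])
handle tri (array([ 0.5708, -0.163 ,  0.092 ]), [np.float64(0.0004657635351355413), np.float64(0.0004657635351355204)])
plate TR [0.6518 0.1506 0.012 ]
grip top end [0.5747 0.1091 0.08  ]
bail bar L [0.578  0.1292 0.085 ]
bail bar R [0.5817 0.1014 0.085 ]
tab end [0.6134 0.1211 0.09  ]
bracket [0.5563 0.1291 0.012 ]
bracket2 [0.5892 0.1306 0.012 ]
bracket3 [0.5588 0.1044 0.012 ]
railtop corner out [0.6036 0.0902 0.038 ]
plate [0.4481 0.1406 0.012 ] [ 0.4698 -0.2074  0.012 ] [ 0.6759 -0.1928  0.012 ]
```

```bash
cat > det.py <<'E'
from h import *
def dies(name,zt=.038,box=((.36,.6),(.2,.45))):
    im=cv2.imread(f'pics/{name}.png');c=load(name);hsv=cv2.cvtColor(im,cv2.COLOR_BGR2HSV)
    m=cv2.inRange(hsv,(12,100,50),(28,255,255));m=cv2.morphologyEx(m,cv2.MORPH_CLOSE,np.ones((2,2)))
    out=[]
    for k in cv2.findContours(m,cv2.RETR_EXTERNAL,cv2.CHAIN_APPROX_NONE)[0]:
        if cv2.contourArea(k)<250: continue
        h=cv2.convexHull(k);f=np.zeros(m.shape,np.uint8);cv2.fillPoly(f,[h],255);f=cv2.erode(f,np.ones((3,3)),iterations=2)
        d=cv2.inRange(hsv,(0,0,0),(180,95,120))&f
        M=cv2.moments(d,True)
        if M['m00']<20: continue
        p=at_z(c,(M['m10']/M['m00'],M['m01']/M['m00']),zt)
        if not(box[0][0]<p[0]<box[0][1] and box[1][0]<p[1]<box[1][1]): continue
        w=np.array([at_z(c,q[0],zt)[:2]*1000 for q in h],np.float32);r=cv2.minAreaRect(w)
        a=r[2]%90; a=a-90 if a>45 else a
        out.append((p[:2].round(4).tolist(),round(a,1),[round(x,1) for x in r[1]],int(M['m00'])))
    return sorted(out)
E
python3 - <<'E'
from det import *
np.set_printoptions(precision=3,suppress=True)
for n in('w1','w2'): print(n,*dies(n),sep='\n')
print(mv([.48,.22,.16])); print(manip.state()['joints'])
E
```

```text
w1
([0.4192, 0.2776], 8.0, [32.7, 25.9], 194)
([0.4314, 0.3619], 10.0, [31.8, 26.8], 216)
([0.5097, 0.2768], -28.2, [26.2, 28.9], 143)
([0.5138, 0.3603], -3.1, [26.0, 29.0], 314)
w2
([0.4191, 0.277], 7.1, [32.3, 21.8], 216)
([0.5098, 0.2772], -26.3, [27.7, 30.2], 194)
[ 3.324 17.867 -0.13 ]
[ 0.415  0.423  0.204  1.545 -0.091  1.175  2.031]
```

carry_out(commands=[[[0.3,1.8,-0.2,0.8],[0.6,3.6,-0.2,1.6],[1,5.4,-0.2,2.5],[1.4,7.2,-0.2,3.3],[1.8,9,-0.2,4.1],[2.1,10.8,-0.2,5],[2.4,12.6,-0.2,5.8],[2.7,14.4,-0.2,6.5],[3,16.2,-0.2,7.2],[3.3,17.8,-0.2,7.2]]], jaw=0.6)

```text
clock: 9.22
eef_pos: [0.4779, 0.2218, 0.1589]
tcp_rot: [[-0.138, 0.99, 0.0], [0.99, 0.138, 0.0], [0.0, 0.0, -1.0]]
force: [0.3, -0.2, 0.2]
grip_width: 0.051
grip_force: 0.0
```

carry_out(commands=[[[0,0,0,0]]])

```text
clock: 9.35
eef_pos: [0.4766, 0.2257, 0.1586]
tcp_rot: [[-0.147, 0.989, -0.001], [0.989, 0.147, 0.003], [0.003, -0.001, -1.0]]
force: [0.3, -0.3, -0.3]
grip_width: 0.0515
grip_force: 0.0
```

```bash
cat >> det.py <<'E'
def go(x,y,z,a):
    "shift to xyz and yaw so that tool y lies along angle a (deg)"
    s=manip.state();R=np.array(s['tcp_rot']);cur=np.degrees(np.arctan2(R[1,1],R[0,1]))
    d=(cur-a+90)%180-90
    print('t',round(s['clock'],1),'pos',s['eef_pos'].round(4),'ang',round(cur,1),'shift',mv([x,y,z]).round(2),'yaw',round(d/10,2))
E
python3 - <<'E'
from det import *
snap('wrist','w6');print(*dies('w6'),sep='\n');go(.4192,.2775,.022,8)
E
```

```text
([0.4195, 0.278], 8.3, [30.4, 25.0], 286)
([0.4317, 0.3622], 8.3, [29.7, 25.4], 318)
([0.51, 0.2769], -28.4, [25.0, 30.6], 193)
([0.5139, 0.3605], -2.8, [27.7, 30.6], 455)
t 9.4 pos [0.4774 0.222  0.1586] ang 8.2 shift [ 2.11 -1.65  4.56] yaw 0.02
```

```bash
python3 - <<'E'
import numpy as np
from h import *
s=manip.state()
p=np.array([.247,.492,.231]);R0=np.array([[-.894,.448,0],[.448,.894,0],[0,0,-1]]);a=np.arctan2(.448,-.894)
for m in[(-11.76,-3.1,1,6.1),(-4.3,0,0,0),(-6,0,0,0),(-9,0,0,0),(.23,-2.07,4.6,3.75),(0,0,0,-9),(0,0,0,-1.9),(0,0,0,-.6),(0,0,-3,0),(3.3,17.8,-.2,7.2)]:
    R=np.array([[np.cos(a),np.sin(a),0],[np.sin(a),-np.cos(a),0],[0,0,-1]])
    p=p+R@np.array(m[:3])*.03;a-=np.radians(m[3]*10);print(p.round(4),np.degrees(a).round(2))
E
```

```text
[0.5207 0.2508 0.201 ] 92.38
[0.5261 0.1219 0.201 ] 92.38
[ 0.5336 -0.0579  0.201 ] 92.38
[ 0.5448 -0.3277  0.201 ] 92.38
[ 0.4825 -0.3234  0.063 ] 54.88
[ 0.4825 -0.3234  0.063 ] 144.88
[ 0.4825 -0.3234  0.063 ] 163.88
[ 0.4825 -0.3234  0.063 ] 169.88
[ 0.4825 -0.3234  0.153 ] 169.88
[0.4788 0.2197 0.159 ] 97.88
```

```bash
cat > det2.py <<'E'
from det import *
import os
def cmd(*moves):
    f='cmd.json';p,a=json.load(open(f)) if os.path.exists(f) else ([.4788,.2197,.159],97.88)
    p=np.array(p)
    for m in moves:
        r=np.radians(a);R=np.array([[np.cos(r),np.sin(r),0],[np.sin(r),-np.cos(r),0],[0,0,-1]])
        p=p+R@np.array(m[:3])*.03;a-=m[3]*10
    json.dump((p.tolist(),a),open(f,'w'));return p,a
def plan(*ts):
    "ts: x,y,z,angle of tool y; prints shifts from the commanded pose"
    p,a=cmd();r=np.radians(a);R=np.array([[np.cos(r),np.sin(r),0],[np.sin(r),-np.cos(r),0],[0,0,-1]])
    s=manip.state();print('t',round(s['clock'],1),'cmd',p.round(4),round(a-90,1),'meas',s['eef_pos'].round(4))
    for t in ts:
        d=(a-90-t[3]+90)%180-90;print((R.T@(np.array(t[:3])-p)/.03).round(2),'yaw',round(d/10,2))
def bed(x,y,z=0,th=3.8,b=(.5748,.0045)):
    r=np.radians(th);return [b[0]+x*np.cos(r)-y*np.sin(r),b[1]+x*np.sin(r)+y*np.cos(r),.012+z]
E
python3 - <<'E'
from det2 import *
cmd();plan((.4195,.278,.022,8))
E
```

```text
t 9.4 cmd [0.4788 0.2197 0.159 ] 7.9 meas [0.4774 0.222  0.1586]
[ 2.2  -1.69  4.57] yaw -0.01
```

carry_out(commands=[[[1,-0.8,1,0],[2.2,-1.7,2,0],[2.2,-1.7,3,0],[2.2,-1.7,3.8,0],[2.2,-1.7,4.55,0],[2.2,-1.7,4.55,0]]], jaw=0.65)

```text
clock: 10.15
eef_pos: [0.4178, 0.2749, 0.0211]
tcp_rot: [[-0.135, 0.991, -0.003], [0.991, 0.135, -0.004], [-0.003, -0.004, -1.0]]
force: [0.1, 0.2, 0.1]
grip_width: 0.0554
grip_force: 0.0
```

carry_out(commands=[[[0,0,0,0],[0,0,0,0],[0,0,0,0],[0,0,0,0],[0,0,-1,0],[0,0,-2,0]]], jaw=0)

```text
clock: 10.9
eef_pos: [0.418, 0.2775, 0.083]
tcp_rot: [[-0.137, 0.991, -0.001], [0.991, 0.137, -0.001], [-0.001, -0.001, -1.0]]
force: [0.7, 0.5, -0.7]
grip_width: 0.0285
grip_force: 60.5
```

```bash
python3 - <<'E'
from det2 import *
cmd((2.2,-1.7,4.55,0),(0,0,-2,0))
for y in(.057,):
    w=bed(-.02,y,.004); plan((.49,.15,.09,3.8),(w[0],w[1],.09,3.8),(*w,3.8))
E
```

```text
t 10.9 cmd [0.4192 0.2781 0.0825] 7.9 meas [0.418  0.2775 0.083 ]
[-4.55  1.75 -0.25] yaw 0.41
[-7.8   3.36 -0.25] yaw 0.41
[-7.8   3.36  2.22] yaw 0.41
```

carry_out(commands=[[[-1.6,0.6,-0.25,0.4],[-3.2,1.2,-0.25,0.4],[-4.7,1.8,-0.25,0.4],[-6.3,2.6,-0.25,0.4],[-7.8,3.36,0,0.4],[-7.8,3.36,1,0.4],[-7.8,3.36,1.8,0.4],[-7.8,3.36,2.2,0.4],[-7.8,3.36,2.2,0.4]]])

```text
clock: 12.02
eef_pos: [0.5507, 0.06, 0.017]
tcp_rot: [[-0.068, 0.998, 0.0], [0.998, 0.068, 0.0], [0.0, 0.0, -1.0]]
force: [0.2, -0.1, -1.9]
grip_width: 0.0285
grip_force: 60.5
```

carry_out(commands=[[[0,0,0,0],[0,0,0,0],[0,0,-1,0],[0,0,-2.5,0]]], jaw=0.45)

```text
clock: 12.52
eef_pos: [0.5493, 0.0597, 0.0914]
tcp_rot: [[-0.068, 0.998, -0.003], [0.998, 0.068, -0.001], [-0.0, -0.003, -1.0]]
force: [0.7, 1.0, -1.0]
grip_width: 0.038
grip_force: 0.0
```

```bash
python3 - <<'E'
from det2 import *
cmd((-7.8,3.36,2.2,.4),(0,0,-2.5,0))
plan((.51,.2769,.09,-28.3),(.51,.2769,.022,-28.3))
E
```

```text
t 12.5 cmd [0.5512 0.0601 0.0915] 3.9 meas [0.5493 0.0597 0.0914]
[ 7.3  -0.88  0.05] yaw 3.22
[ 7.3  -0.88  2.32] yaw 3.22
```

carry_out(commands=[[[0.2,-1.6,-0.8,0.3],[1.5,-2.1,-0.8,0.8],[3.2,-2.1,-0.8,1.8],[5,-1.5,-0.8,2.6],[6.3,-1,-0.8,3.2],[6.3,-0.9,-0.8,3.2],[6.3,-0.9,-0.8,3.2]]], jaw=0.65)

```text
clock: 13.4
eef_pos: [0.5111, 0.2454, 0.1157]
tcp_rot: [[0.471, 0.882, 0.0], [0.882, -0.471, -0.001], [-0.001, 0.001, -1.0]]
force: [0.2, 0.4, -1.0]
grip_width: 0.0556
grip_force: 0.0
```

```bash
python3 - <<'E'
from det2 import *
cmd((6.3,-.9,-.8,3.2));snap('wrist','w7');D=dies('w7');print(*D,sep='\n')
p,a=[(d[0],d[1]) for d in D if abs(d[0][0]-.51)<.03 and abs(d[0][1]-.277)<.03][0]
plan((*p,.08,a),(*p,.022,a))
E
```

```text
([0.431, 0.3621], 9.2, [35.0, 28.9], 337)
([0.5094, 0.2768], -28.1, [26.6, 28.6], 247)
([0.5135, 0.3604], -3.6, [27.2, 30.5], 609)
t 13.4 cmd [0.5114 0.2469 0.1155] -28.1 meas [0.5111 0.2446 0.1158]
[ 0.85 -0.53  1.18] yaw -0.0
[ 0.85 -0.53  3.12] yaw -0.0
```

carry_out(commands=[[[0.5,-0.3,0.8,0],[0.85,-0.53,1.6,0],[0.85,-0.53,2.4,0],[0.85,-0.53,3.1,0],[0.85,-0.53,3.1,0]]])

```text
clock: 14.08
eef_pos: [0.5076, 0.2736, 0.0213]
tcp_rot: [[0.474, 0.881, -0.004], [0.881, -0.474, -0.003], [-0.004, -0.002, -1.0]]
force: [0.0, 0.4, 0.8]
grip_width: 0.0557
grip_force: 0.0
```

carry_out(commands=[[[0,0,0,0],[0,0,0,0],[0,0,0,0],[0,0,0,0],[0,0,-1,0],[0,0,-2.3,0]]], jaw=0)

```text
clock: 14.82
eef_pos: [0.5075, 0.276, 0.0912]
tcp_rot: [[0.471, 0.882, -0.003], [0.882, -0.471, -0.002], [-0.003, -0.002, -1.0]]
force: [0.3, 0.1, -0.9]
grip_width: 0.0283
grip_force: 61.1
```

```bash
python3 - <<'E'
from det2 import *
cmd((.85,-.53,3.1,0),(0,0,-2.3,0))
w=bed(-.02,.019,.004); plan((.49,.17,.092,3.8),(.50,.09,.092,3.8),(w[0],w[1],.092,3.8),(*w,3.8))
E
```

```text
t 14.8 cmd [0.5094 0.2768 0.0915] -28.1 meas [0.5075 0.276  0.0912]
[-3.45  1.11 -0.02] yaw -3.19
[-5.64  2.66 -0.02] yaw -3.19
[-6.79  5.3  -0.02] yaw -3.19
[-6.79  5.3   2.52] yaw -3.19
```

carry_out(commands=[[[-1.7,0.5,0,-1],[-3.4,1.1,0,-2],[-4.6,1.9,0,-3],[-5.64,2.7,0,-3.2],[-6.2,4,0,-3.2],[-6.8,5.3,0.3,-3.2],[-6.8,5.3,1.2,-3.2],[-6.8,5.3,2.1,-3.2],[-6.8,5.3,2.5,-3.2],[-6.8,5.3,2.5,-3.2]]])

```text
clock: 16.08
eef_pos: [0.5531, 0.0218, 0.0172]
tcp_rot: [[-0.068, 0.998, 0.0], [0.998, 0.068, 0.0], [0.0, 0.0, -1.0]]
force: [0.6, -0.0, -1.0]
grip_width: 0.0284
grip_force: 61.1
```

carry_out(commands=[[[0,0,0,0],[0,0,0,0],[0,0,-1,0],[0,0,-2.5,0]]], jaw=0.45)

```text
clock: 16.58
eef_pos: [0.5516, 0.0217, 0.0914]
tcp_rot: [[-0.068, 0.998, -0.004], [0.998, 0.068, -0.0], [-0.0, -0.004, -1.0]]
force: [1.1, -0.0, -0.3]
grip_width: 0.0383
grip_force: 0.0
```

```bash
python3 - <<'E'
from det2 import *
cmd((-6.8,5.3,2.5,-3.2),(0,0,-2.5,0))
plan((.495,.06,.11,3.8),(.48,.17,.11,8),(.44,.30,.115,8))
E
```

```text
t 16.6 cmd [0.5535 0.022  0.0915] 3.9 meas [0.5516 0.0217 0.0914]
[ 1.4  -1.86 -0.62] yaw 0.01
[ 5.09 -2.11 -0.62] yaw -0.41
[ 9.5  -3.15 -0.78] yaw -0.41
```

carry_out(commands=[[[0.5,-1.5,-0.7,0],[2,-1.9,-0.7,0],[3.6,-2.1,-0.7,-0.2],[5.2,-2.2,-0.7,-0.4],[7,-2.6,-0.7,-0.5],[8.5,-3,-0.8,-0.5],[9.5,-3.15,-0.8,-0.5],[9.5,-3.15,-0.8,-0.5],[9.5,-3.15,-0.8,-0.5]]], jaw=0.65)

```text
clock: 17.7
eef_pos: [0.44, 0.2982, 0.1158]
tcp_rot: [[-0.153, 0.988, 0.0], [0.988, 0.153, -0.001], [-0.001, 0.0, -1.0]]
force: [0.2, 0.6, -0.2]
grip_width: 0.0555
grip_force: 0.0
```

```bash
python3 - <<'E'
from det2 import *
cmd((9.5,-3.15,-.8,-.5));snap('wrist','w8');D=dies('w8');print(*D,sep='\n')
p,a=[(d[0],d[1]) for d in D if abs(d[0][0]-.43)<.04][0]
plan((*p,.08,a),(*p,.022,a))
E
```

```text
([0.4319, 0.3617], 8.8, [29.1, 25.0], 357)
([0.5142, 0.36], -3.0, [25.4, 33.7], 498)
t 17.8 cmd [0.4399 0.2999 0.1155] 8.9 meas [0.4402 0.2977 0.1158]
[2.08 0.05 1.18] yaw 0.01
[2.08 0.05 3.12] yaw 0.01
```

carry_out(commands=[[[1.2,0.05,0.6,0],[2.1,0.05,1.5,0],[2.1,0.05,2.4,0],[2.1,0.05,3.1,0],[2.1,0.05,3.1,0]]])

```text
clock: 18.38
eef_pos: [0.4309, 0.359, 0.0211]
tcp_rot: [[-0.152, 0.988, -0.003], [0.988, 0.152, -0.004], [-0.004, -0.003, -1.0]]
force: [0.0, 0.0, -1.0]
grip_width: 0.0555
grip_force: 0.0
```

carry_out(commands=[[[0,0,0,0],[0,0,0,0],[0,0,0,0],[0,0,0,0],[0,0,-1,0],[0,0,-2.3,0]]], jaw=0)

```text
clock: 19.12
eef_pos: [0.4299, 0.3613, 0.0913]
tcp_rot: [[-0.155, 0.988, -0.003], [0.988, 0.155, -0.002], [-0.002, -0.003, -1.0]]
force: [-0.2, 0.6, -1.3]
grip_width: 0.0282
grip_force: 61.4
```

```bash
python3 - <<'E'
from det2 import *
cmd((2.1,.05,3.1,0),(0,0,-2.3,0))
w=bed(-.02,-.019,.004); plan((.48,.17,.092,3.8),(.50,.09,.092,3.8),(w[0],w[1],.092,3.8),(*w,3.8))
E
```

```text
t 19.1 cmd [0.4317 0.3624 0.0915] 8.9 meas [0.4299 0.3613 0.0913]
[-6.59  0.6  -0.02] yaw 0.51
[-9.32  0.85 -0.02] yaw 0.51
[-13.1    2.15  -0.02] yaw 0.51
[-13.1    2.15   2.52] yaw 0.51
```

carry_out(commands=[[[-1.8,0.2,0,0.2],[-3.6,0.4,0,0.4],[-5.4,0.6,0,0.5],[-7.2,0.7,0,0.5],[-9,0.9,0,0.5],[-10.8,1.2,0,0.5],[-12.2,1.7,0,0.5],[-13.1,2.15,0,0.5],[-13.1,2.15,0,0.5]]])

```text
clock: 20.25
eef_pos: [0.5563, -0.0199, 0.0916]
tcp_rot: [[-0.062, 0.998, 0.001], [0.998, 0.062, -0.002], [-0.002, 0.001, -1.0]]
force: [-0.8, 0.2, -2.2]
grip_width: 0.0288
grip_force: 61.4
```

carry_out(commands=[[[0,0,1,0],[0,0,2,0],[0,0,2.5,0],[0,0,2.5,0]]])

```text
clock: 20.75
eef_pos: [0.5551, -0.0149, 0.0168]
tcp_rot: [[-0.069, 0.998, -0.001], [0.998, 0.069, 0.001], [0.001, -0.001, -1.0]]
force: [0.6, -0.2, -0.1]
grip_width: 0.0287
grip_force: 62.9
```

carry_out(commands=[[[0,0,0,0],[0,0,0,0],[0,0,-1,0],[0,0,-2.5,0]]], jaw=0.45)

```text
clock: 21.25
eef_pos: [0.5542, -0.0161, 0.0914]
tcp_rot: [[-0.068, 0.998, -0.004], [0.998, 0.068, 0.0], [0.0, -0.004, -1.0]]
force: [0.6, 0.0, 0.2]
grip_width: 0.0386
grip_force: 0.0
```

```bash
python3 - <<'E'
from det2 import *
cmd((-13.1,2.15,2.5,.5),(0,0,-2.5,0))
plan((.495,.02,.115,3.8),(.49,.17,.115,3.8),(.513,.31,.115,-3))
E
```

```text
t 21.2 cmd [ 0.5561 -0.0159  0.0915] 3.9 meas [ 0.5542 -0.0161  0.0914]
[ 1.33 -1.95 -0.78] yaw 0.01
[ 6.33 -1.78 -0.78] yaw 0.01
[10.94 -0.7  -0.78] yaw 0.69
```

carry_out(commands=[[[0.5,-1.6,-0.7,0],[2,-2,-0.8,0],[3.8,-2.1,-0.8,0],[5.6,-2,-0.8,0],[7.4,-1.6,-0.8,0.3],[9.2,-1.1,-0.8,0.7],[10.9,-0.7,-0.8,0.7],[10.9,-0.7,-0.8,0.7],[10.9,-0.7,-0.8,0.7]]], jaw=0.65)

```text
clock: 22.38
eef_pos: [0.5125, 0.3079, 0.1157]
tcp_rot: [[0.054, 0.999, -0.0], [0.999, -0.054, -0.001], [-0.001, 0.0, -1.0]]
force: [-0.6, -1.3, 0.5]
grip_width: 0.0559
grip_force: 0.0
```

```bash
python3 - <<'E'
from det2 import *
cmd((10.9,-.7,-.8,.7));snap('wrist','w9');D=dies('w9');print(*D,sep='\n')
p,a=[(d[0],d[1]) for d in D][0]
plan((*p,.08,a),(*p,.022,a))
E
```

```text
([0.5137, 0.36], -3.1, [25.0, 29.2], 504)
t 22.4 cmd [0.513  0.3089 0.1155] -3.1 meas [0.5128 0.3068 0.1157]
[ 1.7  -0.07  1.18] yaw -0.0
[ 1.7  -0.07  3.12] yaw -0.0
```

carry_out(commands=[[[1,-0.05,0.6,0],[1.7,-0.07,1.5,0],[1.7,-0.07,2.4,0],[1.7,-0.07,3.1,0],[1.7,-0.07,3.1,0]]])

```text
clock: 23.05
eef_pos: [0.5124, 0.3563, 0.0211]
tcp_rot: [[0.057, 0.998, -0.003], [0.998, -0.057, -0.004], [-0.004, -0.003, -1.0]]
force: [-0.6, -0.2, 0.1]
grip_width: 0.0555
grip_force: 0.0
```

carry_out(commands=[[[0,0,0,0],[0,0,0,0],[0,0,0,0],[0,0,0,0],[0,0,-1,0],[0,0,-2.3,0]]], jaw=0)

```text
clock: 23.8
eef_pos: [0.5118, 0.3589, 0.091]
tcp_rot: [[0.054, 0.999, -0.003], [0.999, -0.054, -0.002], [-0.002, -0.003, -1.0]]
force: [-0.3, 0.5, -1.3]
grip_width: 0.0285
grip_force: 61.7
```

```bash
python3 - <<'E'
from det2 import *
cmd((1.7,-.07,3.1,0),(0,0,-2.3,0))
w=bed(-.02,-.057,.004); plan((.49,.17,.092,3.8),(.50,.09,.092,3.8),(w[0],w[1],.092,3.8),(*w,3.8))
E
```

```text
t 23.8 cmd [0.5137 0.3599 0.0915] -3.1 meas [0.5118 0.3589 0.091 ]
[-6.36 -0.44 -0.02] yaw -0.69
[-9.01  0.03 -0.02] yaw -0.69
[-13.69   2.25  -0.02] yaw -0.69
[-13.69   2.25   2.52] yaw -0.69
```

carry_out(commands=[[[-1.8,-0.2,0,-0.3],[-3.6,-0.4,0,-0.7],[-5.4,-0.5,0,-0.7],[-7.2,-0.4,0,-0.7],[-9,0,0,-0.7],[-10.8,0.9,0,-0.7],[-12.4,1.7,0,-0.7],[-13.7,2.25,0,-0.7],[-13.7,2.25,0,-0.7]]])

```text
clock: 24.92
eef_pos: [0.5586, -0.0606, 0.0917]
tcp_rot: [[-0.059, 0.998, 0.001], [0.998, 0.059, -0.004], [-0.004, 0.001, -1.0]]
force: [-0.2, -0.3, -0.9]
grip_width: 0.028
grip_force: 61.7
```

carry_out(commands=[[[0,0,1,0],[0,0,2,0],[0,0,2.5,0],[0,0,2.5,0]]])

```text
clock: 25.42
eef_pos: [0.5581, -0.0532, 0.017]
tcp_rot: [[-0.069, 0.998, -0.0], [0.998, 0.069, 0.001], [0.001, -0.0, -1.0]]
force: [-0.1, 0.1, -0.9]
grip_width: 0.0281
grip_force: 63.2
```

carry_out(commands=[[[0,0,0,0],[0,0,0,0],[0,0,-1,0],[0,0,-2,0],[0,0,-4,0],[-1,-1,-4.5,0],[-2.5,-1,-4.5,0],[-2.5,-1,-4.5,0],[-2.5,-1,-4.5,0]]], jaw=0.45)

```text
clock: 26.55
eef_pos: [0.5334, -0.1308, 0.1518]
tcp_rot: [[-0.067, 0.998, 0.0], [0.998, 0.067, 0.001], [0.001, 0.0, -1.0]]
force: [-0.6, 0.4, -0.1]
grip_width: 0.0384
grip_force: 0.0
```

```bash
python3 - <<'E'
from det2 import *
cmd((-13.7,2.25,2.5,-.7),(-2.5,-1,-4.5,0));snap('wrist','w10');plan((.5708,-.163,.071,3.8))
im=cv2.imread('pics/w10.png');cv2.imwrite('pics/w10c.png',cv2.resize(im[0:320,180:500],None,fx=1.85,fy=1.85,interpolation=cv2.INTER_CUBIC))
E
```

```text
t 26.6 cmd [ 0.5339 -0.131   0.1515] 3.9 meas [ 0.5335 -0.1299  0.1517]
[-1.15  1.16  2.68] yaw 0.01
```

View pics/w10c.png

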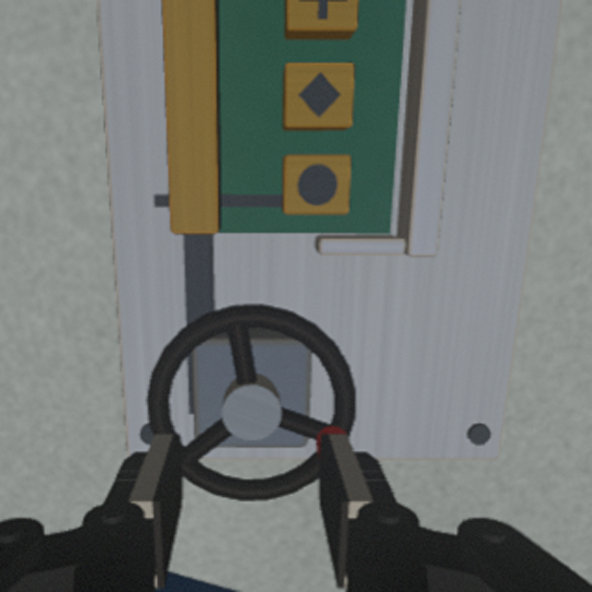

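```bash
python3 - <<'E'
from det2 import *
np.set_printoptions(precision=4,suppress=True)
w3=load('w3');w10=load('w10')
H=(180+251/1.85,411/1.85);print('hub',at_z(w10,H,.066),tri([(w10,H),(w3,(313,270.5))]))
# wheel rim outer ellipse: left(147),right(356),top(304),bottom(500)
print([at_z(w10,(180+x/1.85,y/1.85),.066)[:2] for x,y in[(147,402),(356,402),(251,304),(251,500)]])
for n in('w3','w10','w4'):
    im=cv2.imread(f'pics/{n}.png');h=cv2.cvtColor(im,cv2.COLOR_BGR2HSV)
    m=cv2.inRange(h,(0,150,50),(6,255,255))|cv2.inRange(h,(174,150,50),(180,255,255))
    k,_,st,ce=cv2.connectedComponentsWithStats(m)
    for i in range(1,k):
        if st[i,4]>15: print(n,st[i],ce[i],at_z(load(n),ce[i],.095)[:2])
E
```

```text
hub [ 0.5345 -0.1503  0.066 ] (array([ 0.5348, -0.1525,  0.0607]), [np.float64(0.00012414587245860619), np.float64(0.00012414587245888867)])
[array([ 0.4886, -0.1491]), array([ 0.5802, -0.143 ]), array([ 0.5312, -0.1024]), array([ 0.5375, -0.1948])]
w3 [ 130    0   21   66 1112] [139.7662  31.5908] [0.3956 0.0646]
w3 [ 157    0   33   66 1028] [173.7062  31.7558] [0.4213 0.0654]
w3 [342 278  15  29 285] [348.7754 293.4351] [ 0.5696 -0.1552]
w10 [354 231  12   3  28] [359.2143 232.1786] [ 0.5655 -0.144 ]
```

```bash
python3 - <<'E'
from det2 import *
plan((.5714,-.1592,.12,3.8),(.5714,-.1592,.072,3.8))
E
```

```text
t 26.6 cmd [ 0.5339 -0.131   0.1515] 3.9 meas [ 0.5335 -0.1299  0.1517]
[-1.02  1.18  1.05] yaw 0.01
[-1.02  1.18  2.65] yaw 0.01
```

carry_out(commands=[[[-0.5,0.6,0.3,0],[-1,1.2,0.6,0],[-1,1.2,0.9,0],[-1,1.2,1.6,0],[-1,1.2,2.2,0],[-1,1.2,2.65,0],[-1,1.2,2.65,0]]], jaw=0.6)

```text
clock: 27.48
eef_pos: [0.57, -0.1575, 0.071]
tcp_rot: [[-0.069, 0.998, -0.003], [0.998, 0.069, 0.001], [0.002, -0.003, -1.0]]
force: [0.2, -0.5, 0.1]
grip_width: 0.0513
grip_force: 0.0
```

carry_out(commands=[[[0,0,0,0],[0,0,0,0],[0,0,0,0],[0,0,0,0],[0,0,0,0]]], jaw=0)

```text
clock: 28.1
eef_pos: [0.5716, -0.159, 0.0734]
tcp_rot: [[-0.067, 0.998, 0.001], [0.998, 0.067, -0.0], [-0.0, 0.001, -1.0]]
force: [-2.1, 0.5, 5.0]
grip_width: 0.0129
grip_force: 58.5
```

```bash
python3 - <<'E'
from det2 import *
p,a=cmd((-1,1.2,2.65,0));s=manip.state();print(p,s['eef_pos'],s['ft_torque'],s['grip_width'])
ps=np.radians(-17.9)
for k in range(11):
    q=np.radians(-17.9-36*k);print(36*k,(38/30*(np.sin(q)-np.sin(ps))).round(2),(38/30*(np.cos(q)-np.cos(ps))).round(2))
E
```

```text
[ 0.57181594 -0.15847644  0.072     ] [ 0.57161531 -0.15896893  0.07340124] [0.12187865 0.47262253 0.00061553] 0.01294457370141473
0 0.0 0.0
36 -0.63 -0.46
72 -0.88 -1.2
108 -0.64 -1.95
144 -0.0 -2.41
180 0.78 -2.41
216 1.41 -1.95
252 1.66 -1.21
288 1.42 -0.46
324 0.78 -0.0
360 0.0 0.0
```

carry_out(commands=[[[-0.35,-0.2,0,0],[-0.63,-0.46,0,0],[-0.88,-1.2,0,0],[-0.64,-1.95,0,0],[0,-2.41,0,0],[0.78,-2.41,0,0],[0.78,-2.41,0,0]]])

```text
clock: 28.98
eef_pos: [0.4983, -0.1387, 0.0734]
tcp_rot: [[-0.07, 0.998, 0.002], [0.998, 0.07, 0.001], [0.001, 0.002, -1.0]]
force: [-2.2, 1.9, 8.0]
grip_width: 0.013
grip_force: 59.7
```

carry_out(commands=[[[0.63,0.46,0,0],[0.88,1.2,0,0],[0.64,1.95,0,0],[0,2.41,0,0],[-0.78,2.41,0,0],[-1.41,1.95,0,0],[-1.66,1.21,0,0],[-1.42,0.46,0,0],[-0.78,0,0,0],[0,0,0,0]]])

```text
clock: 30.22
eef_pos: [0.4973, -0.1437, 0.0734]
tcp_rot: [[-0.064, 0.998, 0.002], [0.998, 0.064, -0.004], [-0.004, 0.002, -1.0]]
force: [1.4, -4.0, 2.2]
grip_width: 0.0126
grip_force: 59.7
```

carry_out(commands=[[[0.63,0.46,0,0],[0.88,1.2,0,0],[0.64,1.95,0,0],[0,2.41,0,0],[-0.78,2.41,0,0],[-1.41,1.95,0,0],[-1.66,1.21,0,0],[-1.66,1.21,0,0],[-1.66,1.21,0,0]]])

```text
clock: 31.35
eef_pos: [0.5376, -0.1862, 0.0733]
tcp_rot: [[-0.068, 0.998, 0.001], [0.998, 0.068, 0.003], [0.003, 0.001, -1.0]]
force: [-1.8, 3.6, 8.4]
grip_width: 0.0126
grip_force: 60.3
```

```bash
python3 - <<'E'
from det2 import *
p,a=cmd((.78,-2.41,0,0));hub=np.array([.5345,-.150]);
p,a=cmd((-1.66,1.21,0,0));s=manip.state();print(p,s['eef_pos'],s['force'],s['ft_torque'],s['tau'].round(1))
ps=np.radians(-17.9-180-252)
for k in range(0,9):
    q=ps-np.radians(12*k);print(12*k,(38/30*(np.sin(q)-np.sin(ps))).round(2),(38/30*(np.cos(q)-np.cos(ps))).round(2))
E
```

```text
[ 0.53768487 -0.18725195  0.072     ] [ 0.53760603 -0.18619481  0.0733378 ] [-1.76337247  3.63706872  8.38473673] [0.78362336 0.30499148 0.011007  ] [  2.  -38.2   3.7 -18.5   0.9  -1.    0. ]
0 0.0 0.0
12 0.03 -0.26
24 0.11 -0.52
36 0.24 -0.74
48 0.42 -0.94
60 0.63 -1.1
72 0.87 -1.21
84 1.13 -1.26
96 1.4 -1.26
```

carry_out(commands=[[[0.03,-0.26,0,0],[0.11,-0.52,0,0],[0.24,-0.74,0,0],[0.32,-0.84,0,0],[0.42,-0.94,0,0],[0.42,-0.94,0,0]]])

```text
clock: 32.1
eef_pos: [0.5096, -0.1766, 0.0733]
tcp_rot: [[-0.068, 0.998, 0.004], [0.998, 0.068, 0.0], [-0.0, 0.004, -1.0]]
force: [2.8, 3.4, 6.6]
grip_width: 0.013
grip_force: 60.2
```

```bash
python3 - <<'E'
from det2 import *
p,a=cmd((.42,-.94,0,0));s=manip.state();print(p,s['eef_pos'],s['force'])
E
```

```text
[ 0.5086969  -0.17658904  0.072     ] [ 0.50963238 -0.17658127  0.07332789] [2.82589633 3.41222218 6.58427164]
```

carry_out(commands=[[[0.1,-0.08,0,0],[0.21,-0.16,0,0],[0.33,-0.22,0,0],[0.33,-0.22,0,0]]])

```text
clock: 32.6
eef_pos: [0.5041, -0.1704, 0.0734]
tcp_rot: [[-0.067, 0.998, 0.008], [0.998, 0.067, -0.005], [-0.005, 0.008, -1.0]]
force: [6.3, -2.6, 1.2]
grip_width: 0.0127
grip_force: 59.7
```

```bash
python3 - <<'E'
from det2 import *
p,a=cmd((.33,-.22,0,0));s=manip.state();print(p,s['eef_pos'],s['force'],s['joint_vel'].round(3))
E
```

```text
[ 0.50144212 -0.16715833  0.072     ] [ 0.50413246 -0.17041482  0.07342692] [ 6.28574459 -2.6273353   1.24358717] [ 0.003  0.003  0.    -0.004 -0.003  0.002  0.002]
```

carry_out(commands=[[[0.12,-0.05,0,0],[0.2,-0.08,0,0],[0.2,-0.08,0,0],[0.2,-0.08,0,0]]])

```text
clock: 33.1
eef_pos: [0.5029, -0.1686, 0.0735]
tcp_rot: [[-0.064, 0.998, 0.012], [0.998, 0.065, -0.01], [-0.011, 0.011, -1.0]]
force: [10.4, -7.7, -4.2]
grip_width: 0.0131
grip_force: 59.2
```

```bash
python3 - <<'E'
from det2 import *
p,a=cmd((.2,-.08,0,0));s=manip.state();print(p,s['eef_pos'],s['force'])
E
```

```text
[ 0.49864162 -0.16133448  0.072     ] [ 0.50294808 -0.168616    0.07352351] [10.35484529 -7.72798018 -4.21449604]
```

carry_out(commands=[[[0,0,0,0],[0,0,0,0],[0,0,-1,0],[0,0,-2,0],[1,0.5,-4,0],[3,1.2,-4.2,0],[4.9,2,-4.2,0],[4.9,2,-4.2,0],[4.9,2,-4.2,0]]], jaw=0.6)

```text
clock: 34.22
eef_pos: [0.5464, -0.0114, 0.1969]
tcp_rot: [[-0.069, 0.998, -0.004], [0.998, 0.068, -0.001], [-0.001, -0.004, -1.0]]
force: [-0.1, -0.8, -1.1]
grip_width: 0.0513
grip_force: 0.0
```

```bash
python3 - <<'E'
from det2 import *
print(cmd((4.9,2,-4.2,0)));snap('wrist','w11');snap('scene','s1')
im=cv2.imread('pics/w11.png');a=cv2.resize(im[0:300,230:450],None,fx=2,fy=2,interpolation=cv2.INTER_CUBIC)
b=cv2.resize(cv2.imread('pics/s1.png')[165:265,335:435],None,fx=3.5,fy=3.5,interpolation=cv2.INTER_CUBIC)
o=np.zeros((600,790,3),np.uint8);o[:,:440]=a;o[:350,440:790]=b;cv2.imwrite('pics/c11.png',o)
E
```

```text
(array([ 0.54855704, -0.01061139,  0.198     ]), 93.88)
```

View pics/c11.png

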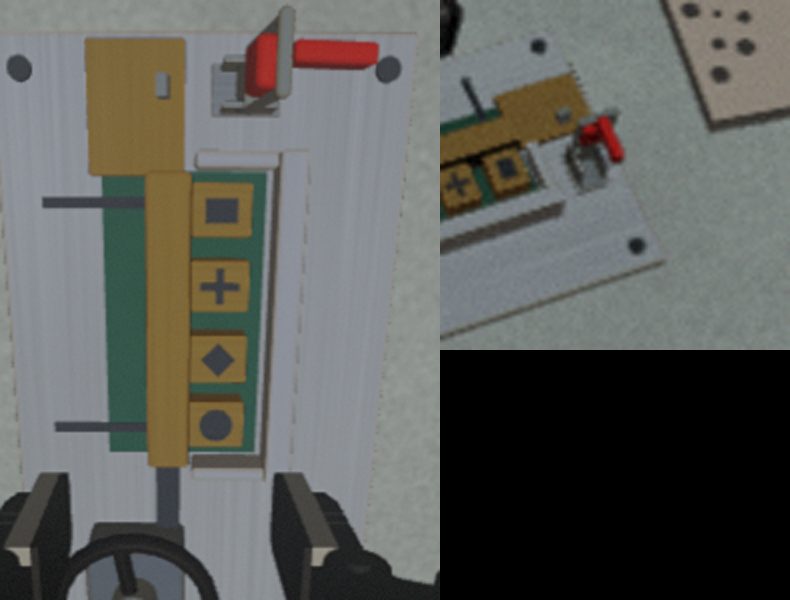

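```bash
python3 - <<'E'
from det2 import *
np.set_printoptions(precision=4,suppress=True)
w2=load('w2');w=load('w11');Q=lambda X,Y:(230+X/2,Y/2);P=lambda X,Y:(314+(X-400)/3,114+Y/3)
def loc(p):
    r=np.radians(3.8);d=np.array(p[:2])-[.5748,.0045];return (np.array([d[0]*np.cos(r)+d[1]*np.sin(r),-d[0]*np.sin(r)+d[1]*np.cos(r)])*1000).round(1)
for n,a,b in[('bar',(588,256),(287,52)),('tabend',(705,248),(378,55)),('griptop',(566,245),(264,50))]:
    x,e=tri([(w2,P(*a)),(w,Q(*b))]);print(n,x,e,loc(x))
for n,p,z in[('keeper',(162,85),.031),('keeper top -x',(156,85),.031),('keeper +x',(168,85),.031),('ear +x edge',(185,85),.02),('ear -x edge',(88,100),.02),('jaw face',(188,200),.038),('jaw face',(188,440),.038),('rail',(277,200),.038),('rail',(266,430),.038),('brk',(212,65),.012),('brk',(212,115),.012)]:
    x=at_z(w,Q(*p),z);print(n,x,loc(x))
s=load('s1');S=lambda X,Y:(335+(X-440)/3.5,165+Y/3.5)
print('keeper s',[loc(at_z(s,S(563,115),.031))])
print('tri keeper',[(x,loc(x)) for x,e in[tri([(s,S(563,113)),(w,Q(162,85))])]])
E
```

```text
bar [0.5785 0.1187 0.0949] [np.float64(0.0004976157263391448), np.float64(0.0004976157263393261)] [ 11.3 113.7]
tabend [0.6134 0.1212 0.0905] [np.float64(0.0001572782111805927), np.float64(0.00015727821118066124)] [ 46.3 113.9]
griptop [0.5717 0.1201 0.0898] [np.float64(0.0005756266521506549), np.float64(0.0005756266521505525)] [  4.6 115.6]
keeper [0.5324 0.1152 0.031 ] [-34.9 113.2]
keeper top -x [0.5297 0.115  0.031 ] [-37.7 113.2]
keeper +x [0.5352 0.1154 0.031 ] [-32.1 113.2]
ear +x edge [0.5432 0.1177 0.02  ] [-24.  115.1]
ear -x edge [0.4967 0.1079 0.02  ] [-71.1 108.4]
jaw face [0.5483 0.0647 0.038 ] [-22.5  61.8]
jaw face [ 0.5578 -0.0583  0.038 ] [-21.2 -61.6]
rail [0.5907 0.0676 0.038 ] [20.1 61.9]
rail [ 0.5989 -0.0497  0.038 ] [ 20.4 -55.7]
brk [0.5558 0.129  0.012 ] [-10.7 125.4]
brk [0.5578 0.1063 0.012 ] [-10.2 102.7]
keeper s [array([-31. , 110.8])]
tri keeper [(array([0.5322, 0.1155, 0.0261]), array([-35.2, 113.6]))]
```

```bash
python3 - <<'E'
from det2 import *
a=bed(.075,.114);b=bed(.02,.114)
plan((*a[:2],.16,3.8),(*a[:2],.084,3.8),(*b[:2],.084,3.8))
E
```

```text
t 34.3 cmd [ 0.5486 -0.0106  0.198 ] 3.9 meas [ 0.5467 -0.0136  0.1974]
[4.24 3.41 1.27] yaw 0.01
[4.24 3.41 3.8 ] yaw 0.01
[4.24 1.58 3.8 ] yaw 0.01
```

carry_out(commands=[[[1,1.7,0,0],[2.2,3.4,0.2,0],[3.4,3.4,0.4,0],[4.24,3.4,1.2,0],[4.24,3.4,2.2,0],[4.24,3.4,3.2,0],[4.24,3.4,3.8,0],[4.24,3.4,3.8,0]]], jaw=0)

```text
clock: 35.33
eef_pos: [0.64, 0.1209, 0.0826]
tcp_rot: [[-0.065, 0.998, -0.004], [0.998, 0.065, -0.002], [-0.001, -0.004, -1.0]]
force: [-0.5, -0.3, 0.9]
grip_width: 0.0003
grip_force: 0.0
```

carry_out(commands=[[[0,-0.3,0,0],[0,-0.6,0,0],[0,-0.9,0,0],[0,-1.1,0,0],[0,-1.3,0,0],[0,-1.5,0,0],[0,-1.7,0,0],[0,-1.8,0,0],[0,-1.8,0,0]]])

```text
clock: 36.45
eef_pos: [0.5865, 0.1192, 0.0837]
tcp_rot: [[-0.068, 0.998, -0.001], [0.998, 0.068, -0.0], [-0.0, -0.001, -1.0]]
force: [-0.5, -0.5, -0.5]
grip_width: -0.0002
grip_force: 0.0
```

```bash
python3 - <<'E'
from det2 import *
print(cmd((4.24,3.4,3.8,0),(0,-1.8,0,0)));snap('scene','s2')
b=cv2.resize(cv2.imread('pics/s2.png')[140:260,320:440],None,fx=5,fy=5,interpolation=cv2.INTER_CUBIC);cv2.imwrite('pics/s2c.png',b)
E
```

```text
(array([0.58783978, 0.11954508, 0.084     ]), 93.88)
```

View pics/s2c.png

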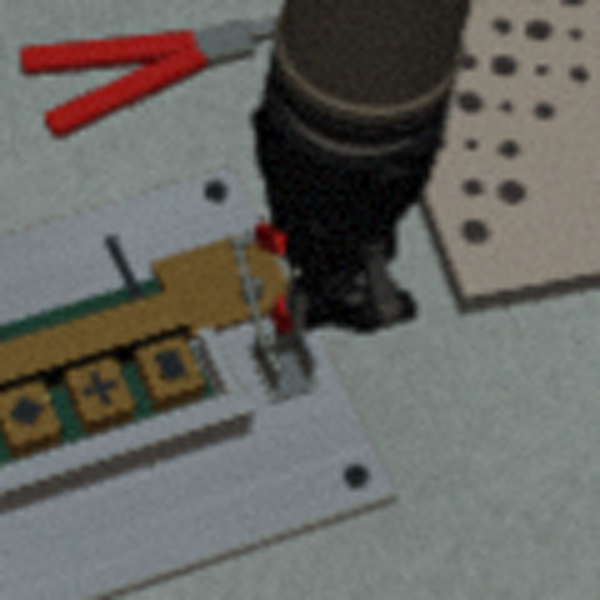

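carry_out(commands=[[[0,0,-1.5,0],[-0.5,0,-3,0],[-2.2,-0.8,-3.5,0],[-4,-1.6,-3.5,0],[-4,-1.6,-3.5,0],[-4,-1.6,-3.5,0]]])

```text
clock: 37.25
eef_pos: [0.5477, -0.0034, 0.1893]
tcp_rot: [[-0.067, 0.998, 0.0], [0.998, 0.067, 0.001], [0.001, 0.0, -1.0]]
force: [-0.3, 0.5, 0.0]
grip_width: -0.0001
grip_force: 0.0
```

```bash
python3 - <<'E'
from det2 import *
print(cmd((-4,-1.6,-3.5,0)));snap('wrist','w12')
im=cv2.imread('pics/w12.png');u=proj(load('w12'),[.55,.117,.03]);print(u)
x,y=int(u[0])-75,max(0,int(u[1])-60);print(x,y)
cv2.imwrite('pics/w12c.png',cv2.resize(im[y:y+120,x:x+150],None,fx=5,fy=5,interpolation=cv2.INTER_CUBIC))
E
```

```text
(array([ 0.54806984, -0.00342789,  0.189     ]), 93.88)
[327.11879068  50.33033215]
252 0
```

View pics/w12c.png

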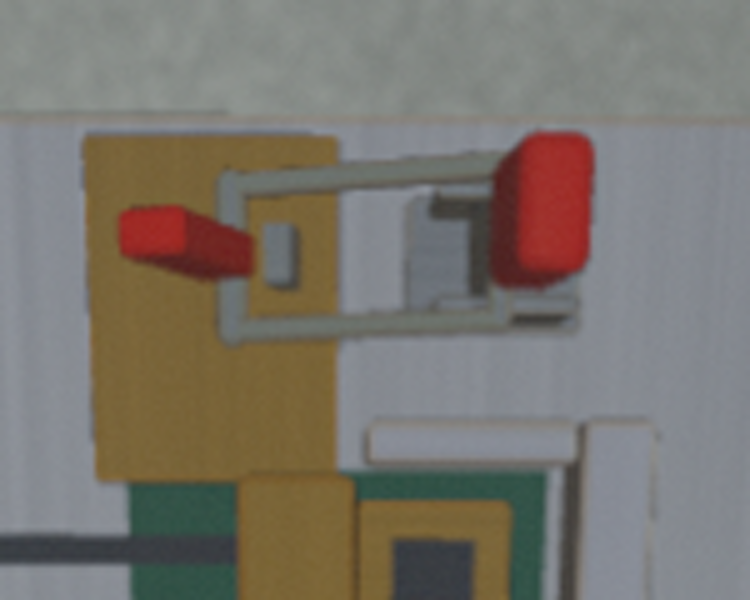

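```bash
cat >> det2.py <<'E'
def loc(p):
    r=np.radians(3.8);d=np.array(p[:2])-[.5748,.0045];return (np.array([d[0]*np.cos(r)+d[1]*np.sin(r),-d[0]*np.sin(r)+d[1]*np.cos(r)])*1000).round(1)
E
python3 - <<'E'
from det2 import *
c=load('w12');U=lambda X,Y:(252+X/5,Y/5)
for n,p,z in[('grip top',(560,205),.082),('gtL',(528,205),.082),('bar',(232,255),.023),('keeper',(280,255),.031),('bar hinge',(497,240),.042),('brkL',(405,250),.012),('brkR',(578,310),.012)]: print(n,loc(at_z(c,U(*p),z)))
# path of finger centre (closed fingers, half thickness 14.5 along x) 
piv=np.array([3.5,30.])
ts=[]
for l in(0,.2,.4,.6,.8,1.0,1.2,1.4,1.6,1.75):
    ct=piv+40*np.array([np.sin(l),np.cos(l)])+6*np.array([-np.cos(l),np.sin(l)])
    k=min(1,max(0,l/1.2)); ce=ct+np.array([-14.5*(1-k),-7*(1-k)]); ts.append(ce); print(l,ct.round(1),ce.round(1))
a=bed((ts[0][0]-15)/1000,.114);print('start')
plan((*a[:2],.12,3.8),(*a[:2],ts[0][1]/1000,3.8),*[(*bed(q[0]/1000,.114)[:2],q[1]/1000,3.8) for q in ts])
E
```

```text
grip top [  8.6 112.8]
gtL [  3.8 112.8]
bar [-44.  114.3]
keeper [-34.8 113.2]
bar hinge [  3.6 114.1]
brkL [-10.9 116.8]
brkR [ 23.3 106.1]
0 [-2.5 70. ] [-17.  63.]
0.2 [ 5.6 70.4] [-6.5 64.6]
0.4 [13.6 69.2] [ 3.9 64.5]
0.6 [21.1 66.4] [13.9 62.9]
0.8 [28.  62.2] [23.2 59.8]
1.0 [33.9 56.7] [31.5 55.5]
1.2 [38.6 50.1] [38.6 50.1]
1.4 [41.9 42.7] [41.9 42.7]
1.6 [43.7 34.8] [43.7 34.8]
1.75 [43.9 28.8] [43.9 28.8]
start
t 37.3 cmd [ 0.5481 -0.0034  0.189 ] 3.9 meas [ 0.5478 -0.0022  0.1891]
[ 4.   -0.15  2.3 ] yaw 0.01
[ 4.   -0.15  4.2 ] yaw 0.01
[4.   0.35 4.2 ] yaw 0.01
[4.   0.69 4.15] yaw 0.01
[4.   1.04 4.15] yaw 0.01
[4.   1.37 4.2 ] yaw 0.01
[4.   1.68 4.31] yaw 0.01
[4.   1.96 4.45] yaw 0.01
[4.   2.2  4.63] yaw 0.01
[4.   2.31 4.88] yaw 0.01
[4.   2.37 5.14] yaw 0.01
[4.   2.38 5.34] yaw 0.01
```

carry_out(commands=[[[1.5,0.1,0.5,0],[3,0.1,1,0],[4,0.1,2,0],[4,0.1,3,0],[4,0.1,3.8,0],[4,0.1,4.2,0],[4,0.1,4.2,0]]], jaw=0)

```text
clock: 38.17
eef_pos: [0.5418, 0.1171, 0.0625]
tcp_rot: [[-0.069, 0.998, -0.002], [0.998, 0.069, 0.0], [0.0, -0.002, -1.0]]
force: [-0.5, -0.4, 0.2]
grip_width: 0.0001
grip_force: 0.0
```

carry_out(commands=[[[0,0.25,0,0],[0,0.45,-0.02,0],[0,0.6,-0.05,0],[0,0.77,-0.05,0],[0,0.94,-0.05,0],[0,1.1,-0.03,0],[0,1.27,0,0],[0,1.43,0.05,0],[0,1.58,0.11,0],[0,1.58,0.11,0]]])

```text
clock: 39.42
eef_pos: [0.5904, 0.1193, 0.0599]
tcp_rot: [[-0.067, 0.998, 0.001], [0.998, 0.067, 0.0], [-0.0, 0.001, -1.0]]
force: [-1.9, 0.7, 0.3]
grip_width: 0.0004
grip_force: 0.6
```

```bash
python3 - <<'E'
from det2 import *
p,a=cmd((4,.1,4.2,0),(0,1.58,.11,0));s=manip.state();print(p,s['eef_pos'],s['force'],loc(p),loc(s['eef_pos']))
E
```

```text
[0.59023428 0.11970748 0.0597    ] [0.59038025 0.11933659 0.05989981] [-1.89238441  0.7354216   0.28989593] [ 23.  113.9] [ 23.2 113.6]
```

carry_out(commands=[[[0,0.14,0.07,0],[0,0.28,0.14,0],[0,0.4,0.23,0],[0,0.52,0.32,0],[0,0.58,0.45,0],[0,0.63,0.57,0],[0,0.66,0.7,0],[0,0.69,0.83,0],[0,0.7,0.93,0],[0,0.7,0.93,0]]])

```text
clock: 40.67
eef_pos: [0.6112, 0.1208, 0.033]
tcp_rot: [[-0.067, 0.998, 0.001], [0.998, 0.067, 0.0], [0.0, 0.001, -1.0]]
force: [-1.0, -0.1, 4.8]
grip_width: 0.0001
grip_force: 2.4
```

```bash
python3 - <<'E'
from det2 import *
p,a=cmd((0,.7,.93,0));s=manip.state();print(p,s['eef_pos'],s['force'],loc(s['eef_pos']))
E
```

```text
[0.61118615 0.12112849 0.0318    ] [0.61124034 0.12078997 0.03297161] [-1.04086481 -0.14700742  4.82455213] [ 44.1 113.6]
```

carry_out(commands=[[[0,0,0.1,0],[0,0,0.2,0],[0,0,0.2,0],[0,0,0.2,0]]])

```text
clock: 41.18
eef_pos: [0.6114, 0.1208, 0.0324]
tcp_rot: [[-0.067, 0.998, 0.002], [0.998, 0.067, 0.001], [0.001, 0.002, -1.0]]
force: [-9.6, -2.2, 29.1]
grip_width: 0.0
grip_force: 14.0
```

carry_out(commands=[[[0,0,-1,0],[0,0,-3,0],[-1.5,-0.8,-5,0],[-3.5,-1.5,-5.5,0],[-4.2,-1.8,-5.5,0],[-4.2,-1.8,-5.5,0],[-4.2,-1.8,-5.5,0]]])

```text
clock: 42.05
eef_pos: [0.5653, -0.0075, 0.1908]
tcp_rot: [[-0.068, 0.998, -0.0], [0.998, 0.068, 0.001], [0.001, 0.0, -1.0]]
force: [0.4, 1.3, 0.0]
grip_width: 0.0004
grip_force: 0.0
```

```bash
python3 - <<'E'
from det2 import *
print(cmd((0,0,.2,0),(-4.2,-1.8,-5.5,0)));snap('wrist','w13');snap('top','t2');snap('scene','s3')
im=cv2.imread('pics/w13.png');a=cv2.resize(im[0:230,220:440],None,fx=2,fy=2,interpolation=cv2.INTER_CUBIC)
b=cv2.resize(cv2.imread('pics/s3.png')[150:270,165:285],None,fx=2.9,fy=2.9,interpolation=cv2.INTER_CUBIC);
d=cv2.resize(cv2.imread('pics/s3.png')[165:245,340:420],None,fx=4,fy=4,interpolation=cv2.INTER_CUBIC)
o=np.zeros((600,800,3),np.uint8);o[:460,:440]=a;o[:348,440:788]=b;o[350:600,440:760]=d[:250];cv2.imwrite('pics/c13.png',o)
E
```

```text
(array([ 0.56583596, -0.00823674,  0.1908    ]), 93.88)
```

View pics/c13.png

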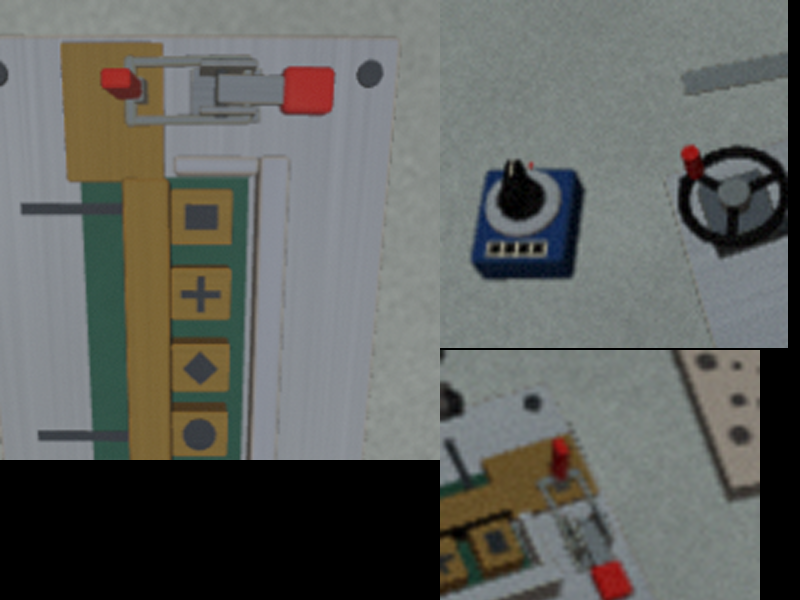

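carry_out(commands=[[[-1.8,0,0,0],[-3.6,0,0,0],[-5.4,0,0,0],[-7.2,0,0,0],[-9,0,0,0],[-11,0,0,0],[-11,0,0,0],[-11,0,0,0]]])

```text
clock: 43.2
eef_pos: [0.5883, -0.3363, 0.1901]
tcp_rot: [[-0.069, 0.998, -0.001], [0.998, 0.069, 0.002], [0.002, -0.0, -1.0]]
force: [0.7, 1.4, 0.2]
grip_width: -0.0001
grip_force: 0.0
```

```bash
python3 - <<'E'
from det2 import *
print(cmd((-11,0,0,0)));snap('wrist','w14')
u=proj(load('w14'),[.484,-.32,.084]);print(u);x,y=int(u[0])-60,int(u[1])-50;print(x,y)
cv2.imwrite('pics/w14c.png',cv2.resize(cv2.imread('pics/w14.png')[y:y+100,x:x+120],None,fx=5,fy=5,interpolation=cv2.INTER_CUBIC))
E
```

```text
(array([ 0.58816608, -0.33748036,  0.1908    ]), 93.88)
[193.69902836 165.60058489]
133 115
```

View pics/w14c.png

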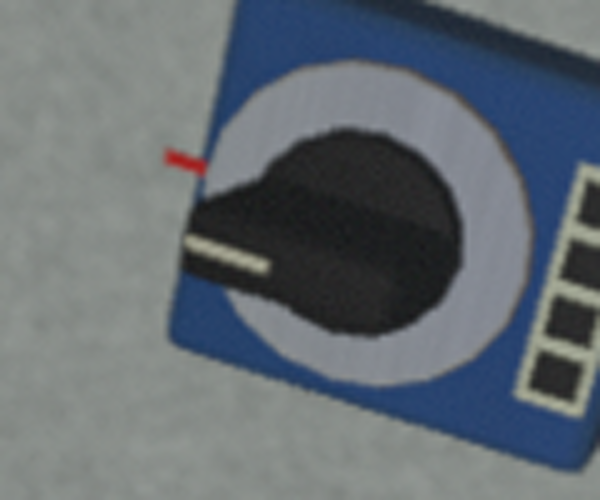

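```bash
python3 -c "
from bench import manip
print(manip.finish_job())"
```

```text
the job is handed in; nothing more can be done
None
```

I handed the job in at about 43 s of the 192 s allowed, and the last camera views showed it done: all four dies face up in the bed, the jaw home against its stop, the bail hooked behind the keeper with the lever flat, and the reset knob back at its zero mark; I don't have the judge's verdict.

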